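# Free a seized clamp and unload the tube mixer

## Robot

A 7-joint arm with a two-finger parallel gripper is mounted at the origin on a cart in front of the work surface, level with it; the furniture and walls round the work are solid. World frame = base frame: x ahead of the robot, y to its left, z up, the work surface at z = 0. Lengths are in m, angles in rad, forces in N, time in s.
With the tool pointing down it reaches from about 0.425 to 0.925 m from the base axis. Payload 6.8 kg.
Tool frame: the origin (TCP) lies between the finger pads; the fingertips stand 22 mm ahead of it and the grasp point (between the pads) lies 3 mm ahead of it (bot.tip_reach is the distance from the TCP to the fingertips, in m); z points along the fingers, x is the direction in which the jaws open and shut, and the axes are right-handed (so a half turn about z gives the same grasp; the last joint's range is limited). The gripper opens to 85 mm and grips with 20 to 120 N. Pads are 22 mm wide; open, the fingers measure 114 mm over their backs; the gripper's body (76 mm by 85 mm) begins 54 mm behind the grasp point. The pads swing forward as they close: fully open they stand 13 mm farther back than shut.
Start: joints at [-1.303, 0.477, 0.022, 1.555, -0.011, 1.109, -0.083], TCP at [0.248, 0.628, 0.253] pointing down, gripper open.
Joint ranges: [-2.96, 2.96], [-0.34, 2.1], [-1.41, 1.46], [0.24, 2.44], [-1.37, 4.51], [0.17, 1.92], [-2.96, 2.96]. Speed limits (rad/s): [2.39, 2.39, 3.14, 3.14, 3.14, 3.14, 3.14].

## Interface

Orientations are given as a unit quaternion [w, x, y, z].
In Python, from station import bot gives the robot as it stands.
- The arm moves only by the tool step_arm, never from a script. Its argument "targets" is a list of rows, each a list of 5 numbers: the shift along the tool's x, y, z in mm, then the turn about the tool's z in degrees, then the closure, from 0 (fully open) to 1 (shut). In form: [[dx, dy, dz, spin, jaw], ...]. A call has 1 to 20 rows; each row is the pose to reach, as a shift and turn from the pose commanded when the call began, along the tool's axes at that moment; what a row does not reach only later rows make up. A row lasts 1/12 s, in which the tool goes at most 41.7 mm and 7.16 degrees, less where a joint would pass 70% of its speed; a pose out of reach is approached as far as the arm can. A call with a gripper value outside its range is refused whole. The fingers move at their own pace and stop on an object; "newtons" is the grip in N (left out, the last holds). Time passes only in rows, so rows that repeat a pose let the fingers close. It gives the time, the measured TCP pose, the force and the opening at its end, in the units of the state.
- bot.get_obs(): the state, without advancing time (a new reading comes with each control period).
- bot.read_camera(name): name is "side" or "top"; returns a dict with "frame" (400x640x3 uint8, red, green, blue), "z_map" (400x640 float32, m along the optical axis (not along the pixel's ray), 0 where there is no reading), "fov_y" (degrees; the focal length in pixels is half the picture's height over the tangent of half this angle, whatever the lens; pixels are square), "cx", "cy" (the principal point, pixels), "distortion" ([k1, k2, p1, p2, k3] as OpenCV has them; the pictures are not rectified), "R" (3x3) and "t" (3): a world point X has camera coordinates R X + t. Camera axes: x right, y down, z forward; pixel columns grow to the right and rows downward; lengths in m; the calibration is good to about 2 mm. A picture is of the moment at which its call begins.
- bot.hand_in(): hands the job in, once; it reports no verdict.
The state is a dict: "t": time; "q": joint angles; "joint_vel": joint speeds; "joint_torque": joint torques, N m; "eef_pos": TCP position; "tool_rot": TCP orientation; "contact_force": force on the tool from outside, world axes, zero at the start; "torque": the same for the moment, N m; "gripper_width": opening from 0.0 (shut) to 1.0 (fully open).
Only numpy, scipy, OpenCV 4.12 (cv2) and the standard library are available. Lean on these libraries where they do the work, as an engineer would, in place of code of your own. Each camera call takes 0.05 s, during which the arm holds its last target.

## Task

The T-bar knob of the tube mixer's clamp is seized with dried salt: rock it back and forth in small arcs until it breaks free, then unscrew it about half a turn so that the clamp plate stands clear of the tube caps. Draw the rack out from under the clamp by its empty end and let go of it on the platform, then take it again round its middle, lift it across level and set it down gently inside the loading tray, standing flat and with its three tubes. Leave the knob unscrewed and do not disturb the other things on the bench.

Things in the scene. Friction and masses are not known exactly. Their poses are not given: they have to be found in the camera images.
- mixer: White tube mixer, fixed to the bench, 100 x 270 mm, 60 mm high. Origin: centre of its underside, on the bench; its y axis runs along its length, away from the clamp end; its x axis points away from the robot (the grey control panel looks to -x). z up. A bridge on two posts (x = +-40 mm) crosses it at y = -85 mm: 104 x 30 mm, z = 176 to 200 mm, nuts to 202 mm.
- platform (a point): Centre of the mixer's level platform, 60 mm above the bench, axes as the mixer's. Two guides 7 mm high run along it (inner faces at x = +-24.5 mm); the rack stands between them and slides along y. An end stop stands at y = -127 mm, beyond the clamp; the platform ends at y = +133 mm.
- clamp_knob (a joint): Turn of the clamp's knob about its vertical axis, rad: about 0 at the start, growing anticlockwise seen from above (unscrewing), -0.36 to 3.6. It stays where left. Seized: rubs (0.2 N m) between springy stops (8 N m per rad) that give way in turn, each when pressed some 0.05 rad: +0.09, -0.13, +0.17, -0.21, +0.25, -0.28 rad, in this order. Then it turns freely anticlockwise (0.06 N m).
- knob_grip (a point): Centre of the knob's black T-bar, on the axis, 235 mm above the bench at the start: the height to grip. The bar is 12 mm thick along its x axis (15 mm at the ends), 66 mm long along its y axis, 26 mm high, and turns with the knob; y points along the mixer at joint 0. It stays at this height. The bridge's top is 35 mm below this point.
- clamp_rim (a point): Lower edge of the clamp plate's rim on the side of the rack's free end. The plate (40 mm in x, 73 mm in y) slides on the two posts under the bridge; unscrewing draws it up, 3 mm a rad from 0.4 rad on. At the start the rim reaches 4 mm below the tops of the tube caps and holds the rack in; from about 2.2 rad on it stands clear of them.
- rack_mid (a point): Centre of the clear tube rack, half-way up. 42 mm wide (x), 150 mm long (y), 63 mm high, 0.1 to 0.2 kg: plates at 0 to 4, 30 to 33 and 60 to 63 mm above its underside, joined by end walls. Grip it from above across its width, 46 mm above its underside. At first its centre is at the mixer's y = -50 mm; its half toward +y is empty and free to grip (52 mm from the centre), the other is under the clamp.
- rack_out (a point): Point on the platform, 60 mm above the bench, fixed to the mixer at its y = +50 mm: with the rack's middle over it (drawn out about 100 mm along the mixer's +y) the rack is well clear of the clamp and can be taken round its middle and lifted.
- tube_a_mid (a point): Centre of the capped tube nearest the rack's middle (16 mm across the cap, 84 mm tall, 12 g), standing in the rack 11.5 mm from the middle toward the rack's -y; its cap's top is 88 mm above the rack's underside.
- tube_b_mid (a point): Centre of the second tube, same size, 34.5 mm from the rack's middle.
- tube_c_mid (a point): Centre of the third tube, same size, 57.5 mm from the rack's middle.
- rack_tray: Loading tray for the rack: grey, shallow and open, 66 x 176 x 14 mm high (x, y, z), fixed to the bench nearer the robot than the mixer, with a flat lug at either end (in all 204 mm). Origin: centre of its underside, on the bench; its y axis runs along its length. The floor is 4 mm thick, the walls 4 mm: the inside is 58 x 168 mm and 10 mm deep, for the rack to stand in lengthwise, either way round.
- cup: Bystander: sample cup with a red screw lid, 49 mm across, 60 mm tall; origin under its centre.
- canister: Bystander: white canister with a green lid, 40 mm across, 93 mm tall; origin under its centre.
- reagent: Bystander: white square bottle, 58 mm across, 138 mm tall; origin under its centre.
- forceps: Bystander: steel forceps lying flat at the bench's front edge, 17 x 134 x 10 mm; origin under their centre.
Not all that is in view belongs to the job. What is shaped like the part that bears rack_mid but blue is not meant.

How it is judged:
By the outcome, as a careful person would: the job done as asked, in the order asked, and still so for the second after the job is handed in, with the robot touching nothing.
It also fails if it takes over 72 s, if anything falls off the work surface, if the arm or the gripper's body presses on something with over 40 N, if the wrist force passes 120 N, or if a joint passes its speed limit or range.

## Working session

There is one attempt and no reset: what is moved stays moved. The work goes in short steps, Python scripts to look and compute and a tool call to move; the robot and the scene stay as the last step left them, time stands still between calls to the robot, and variables do not carry over. Pictures are saved under pics/ and viewed, and the job is handed in when it is done.

Besides the shell and the picture viewer there is one more tool, called after "Call:" as name(argument=value, ...) on one line, values as JSON. step_arm: Moves the arm, as the interface text tells. Its arguments: {"type":"object","properties":{"targets":{"type":"array"},"newtons":{"type":"number"}},"required":["targets"]}

```bash
ls; mkdir -p pics; python3 - <<'E'
from station import bot
import cv2,numpy as np
o=bot.get_obs();print({k:np.round(v,3).tolist() for k,v in o.items()})
print(bot.tip_reach)
for n in("side","top"):
    c=bot.read_camera(n);cv2.imwrite(f"pics/{n}0.png",c["frame"][:,:,::-1])
    print(n,c["fov_y"],c["cx"],c["cy"],c["distortion"],np.round(c["R"],3).tolist(),c["t"])
E
```

```text
pics
{'t': 0.0, 'q': [-1.303, 0.478, 0.022, 1.556, -0.011, 1.109, -0.083], 'joint_vel': [0.001, 0.001, -0.0, -0.001, 0.001, -0.0, -0.001], 'joint_torque': [0.0, -59.645, 1.608, -28.12, 0.013, 0.009, 0.0], 'eef_pos': [0.248, 0.627, 0.252], 'tool_rot': [0.001, 0.827, 0.563, -0.001], 'contact_force': [-0.389, -0.978, 0.135], 'torque': [-0.037, 0.025, 0.009], 'gripper_width': 1.0}
0.022
side 52.805387180989506 322.20456858927804 204.17754105973532 [-0.01461281  0.          0.          0.          0.        ] [[-0.991, -0.134, -0.008], [-0.073, 0.587, -0.806], [0.112, -0.799, -0.591]] [0.59984299 0.04871909 1.3015227 ]
top 52.44077435508397 324.1429931015855 201.89020253126705 [-0.04576306  0.          0.          0.          0.        ] [[0.009, -0.999, -0.038], [-0.991, -0.004, -0.134], [0.134, 0.039, -0.99]] [0.22167197 0.5922447  1.37016033]
```

View pics/side0.png

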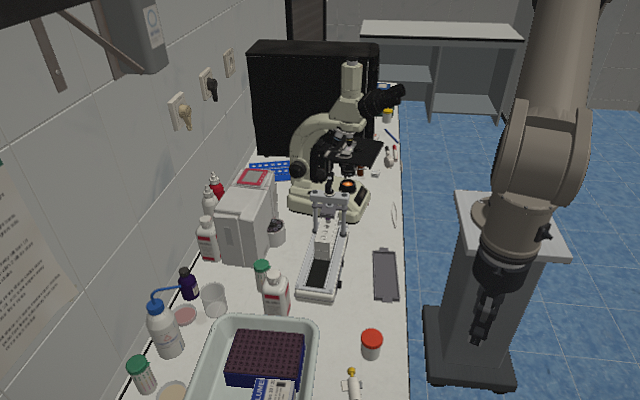

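View pics/top0.png

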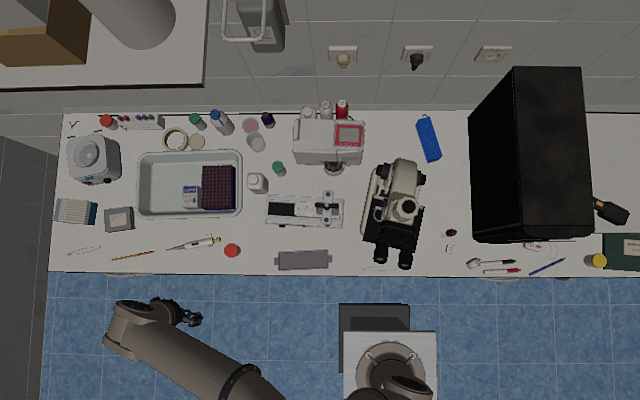

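```bash
cat > h.py <<'E'
from station import bot
import cv2,numpy as np
def cam(n):
    c=bot.read_camera(n);h,w=c["frame"].shape[:2]
    f=h/2/np.tan(np.radians(c["fov_y"])/2)
    c["K"]=np.array([[f,0,c["cx"]],[0,f,c["cy"]],[0,0,1]]);c["D"]=np.array(c["distortion"],float)
    c["R"]=np.array(c["R"]);c["t"]=np.array(c["t"]);return c
def world(c):
    h,w=c["z_map"].shape
    u,v=np.meshgrid(np.arange(w),np.arange(h))
    p=cv2.undistortPoints(np.stack([u,v],-1).reshape(-1,1,2).astype(float),c["K"],c["D"]).reshape(h,w,2)
    z=c["z_map"][...,None];P=np.concatenate([p*z,z],-1)
    W=(P-c["t"])@c["R"];W[c["z_map"]==0]=np.nan;return W
def proj(c,X):
    r,_=cv2.Rodrigues(c["R"]);return cv2.projectPoints(np.atleast_2d(X).astype(float),r,c["t"],c["K"],c["D"])[0].reshape(-1,2)
def onplane(c,uv,z):
    p=cv2.undistortPoints(np.array(uv,float).reshape(-1,1,2),c["K"],c["D"]).reshape(-1,2)
    d=np.c_[p,np.ones(len(p))]@c["R"];o=-c["t"]@c["R"]
    return o+d*((z-o[2])/d[:,2])[:,None]
def crop(c,u0,u1,v0,v1,s,fn):
    cv2.imwrite(fn,cv2.resize(c["frame"][v0:v1,u0:u1,::-1],None,fx=s,fy=s,interpolation=cv2.INTER_CUBIC))
E
python3 - <<'E'
from h import *
c=cam("top");crop(c,230,370,150,280,5,"pics/t1.png")
W=world(c)
for u,v in [(304,209),(290,260),(324,200),(231,250),(278,168),(258,182),(400,210)]:print(u,v,np.round(W[v,u],3))
np.set_printoptions(linewidth=250,suppress=True)
print((W[186:232:2,258:350:4,2]*1000).round())
print(W[190,258:350:4,1].round(3)); print(W[186:232:2,300,0].round(3))
s=cam("side");crop(s,280,400,170,310,5,"pics/s1.png")
E
```

```text
304 209 [0.556 0.289 0.122]
290 260 [0.389 0.345 0.008]
324 200 [0.576 0.22  0.199]
231 250 [0.421 0.542 0.063]
278 168 [0.7   0.383 0.093]
258 182 [0.647 0.445 0.117]
400 210 [0.512 0.029 0.486]
[[108. 108.  47.  -0.   3.  -1.  -3.   2.  -3.  -1.   2.  -2.   4.   3.   4.   3.   1.  -1.   2.  -4.   3.   6.   6.]
 [110.  96.  49.   2.  -1.   1.   1.  -5.   1.  nan  -1.   0.   9.  -1.  -2.   6.   5.   3.   0.  -5.   7.   3.   2.]
 [ 78.  63.  36.  -0.   1.  -1.  -2.   5.  -3.  -2.   3.  -4.   6.  -1.  -1.  -1.   2. 197. 194.   2.   5.  -0.  -1.]
 [ 37.  40.  16.   2.   5.   2.   2.   0.   3.   5.   3.   3.  -0.   5.   3.   2.  -1. 202. 202.   0.   0.   1.   1.]
 [  3.  -0.   4.  55.   1.   3.  -1.   2.   4.   4.   3.  -1.   1.   4.   5.   2.   4. 201. 205.   7.  -0.  -1.   2.]
 [  5.  -4.   5.  56.  63.  59.  60.  60.  65.  61.  59.  64.  -2.   8.   0.  -4.  -6. 197. 206.   6.  -2.   0.   5.]
 [  6.  -4.   5.  60.  63.  60.  64.  63.  63.  60.  58.  61.  62.  62.  67.  58.  63. 202. 200.  61.   3.  -0.   1.]
 [  2.   2.  -0.  67.  69.  65.  67.  58.  60.  64.  58.  57.  61.  62.  66.  
[... 1390 characters left out ...]
 45.  44.  52.  61.  62.  62.  67.  72.  68.  60.  60.  44.  -1.]
 [  6.  -5.   3.   3.  -1.  -0.  41.  -2.   1.   2.  -2.   3.  23.   1.   2.  31.  39.  41.  47.  46.  52.  30.   3.]
 [ -5.  -3.  -4.  -2.   1.   2.   4.   3.   5.   0.   4.   4.   2.   0.   2.   1.   3.   2.   3.   0.  -7.  -3.   1.]
 [  3.  -0.  -1.   4.  -5.  -1.   1.   3.   1.  nan  -1.  -0.   3.   1.   3.   0.  -4.   2.   3.   5.  -4.  -2.  -4.]]
[0.452 0.441 0.432 0.424 0.41  0.395 0.381 0.365 0.352 0.337 0.322 0.308 0.293 0.279 0.265 0.25  0.236 0.214 0.202 0.192 0.178 0.164 0.149]
[0.655 0.646 0.639 0.632 0.625 0.61  0.601 0.595 0.58  0.573 0.57  0.567 0.552 0.546 0.542 0.539 0.532 0.525 0.519 0.513 0.509 0.502 0.495]
```

View pics/t1.png

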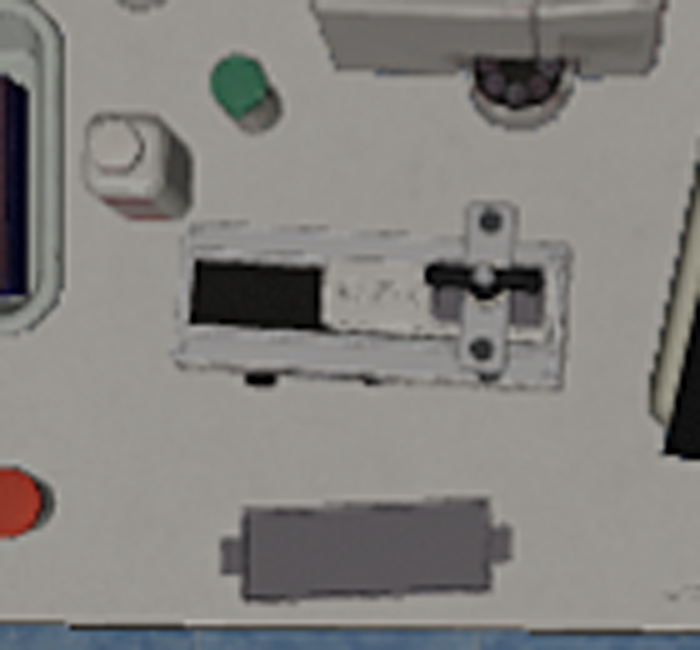

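View pics/s1.png

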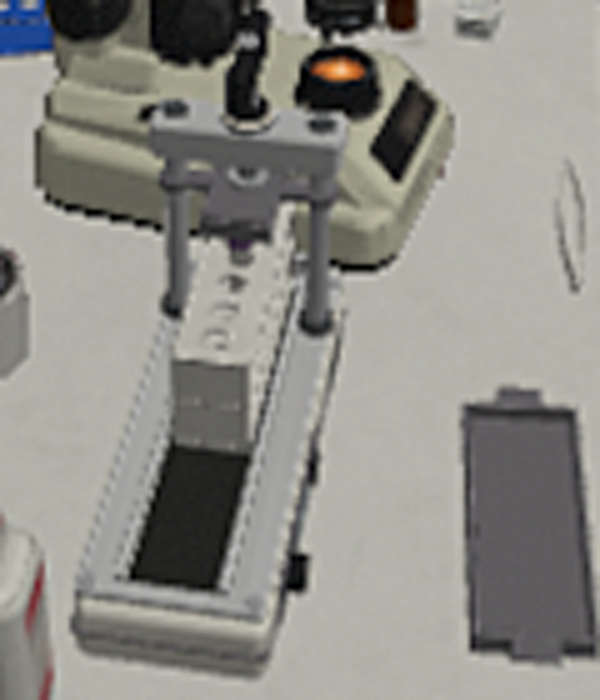

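```bash
cat > fit.py <<'E'
from h import *
np.set_printoptions(suppress=True,precision=4)
t=cam("top");s=cam("side")
T=lambda p,o=(230,150):(np.array(p,float)+.5)/5-.5+o
S=lambda p:T(p,(280,170))
n=onplane(t,T([(490,220),(482,348)]),.202);print("nuts top",n, np.linalg.norm(n[0]-n[1]))
m=onplane(s,S([(176,108),(323,124)]),.202);print("nuts side",m,np.linalg.norm(m[0]-m[1]))
print("tbar", onplane(t,T([(426,273),(543,281)]),.242))
print("knob top", onplane(t,T([(485,279)]),.25))
# rack top far corners in side: free end
print("rack free end side",onplane(s,S([(172,361),(250,364)]),.123))
print("rack free end top",onplane(t,T([(327,263),(322,330)]),.123))
print("tray side", onplane(s,S([(462,405),(576,408),(472,652),(598,658)]),.014))
print("tray top", onplane(t,T([(243,508),(490,499),(243,602),(492,590)]),.014))
W=world(t);
for name,(u0,u1,v0,v1),zl in [("canis",(268,290,158,178),.075),("reagent",(245,270,170,196),.08),("cup",(222,242,240,260),.05),("scope",(360,425,150,270),.2)]:
    P=W[v0:v1,u0:u1].reshape(-1,3);P=P[P[:,2]>zl];print(name,P.min(0),P.max(0))
P=W[180:235,260:350].reshape(-1,3);P=P[(P[:,2]>.053)&(P[:,2]<.07)]
print("platform",cv2.minAreaRect((P[:,:2]*1000).astype(np.float32)))
P=W[240:280,265:340].reshape(-1,3);print("tray z",np.nanmedian(W[250:268,285:325,2]))
E
python3 fit.py
```

```text
nuts top [[0.5954 0.2091 0.202 ]
 [0.5158 0.2133 0.202 ]] 0.07969606483756446
nuts side [[0.5956 0.209  0.202 ]
 [0.5159 0.2143 0.202 ]] 0.07986255929503663
tbar [[0.5569 0.2459 0.242 ]
 [0.5524 0.1759 0.242 ]]
knob top [[0.5525 0.2103 0.25  ]]
rack free end side [[0.582  0.3231 0.123 ]
 [0.5419 0.3203 0.123 ]]
rack free end top [[0.5786 0.3187 0.123 ]
 [0.5342 0.3212 0.123 ]]
tray side [[0.4301 0.2188 0.014 ]
 [0.3646 0.2131 0.014 ]
 [0.4186 0.4017 0.014 ]
 [0.3554 0.3976 0.014 ]]
tray top [[0.419  0.387  0.014 ]
 [0.4269 0.2132 0.014 ]
 [0.3536 0.3855 0.014 ]
 [0.3638 0.2113 0.014 ]]
canis [0.6843 0.3655 0.0783] [0.7294 0.4045 0.1   ]
reagent [0.6254 0.4284 0.0815] [0.6843 0.4855 0.1441]
cup [0.3969 0.5196 0.0536] [0.4449 0.5685 0.0681]
scope [ 0.3724 -0.0822  0.2006] [0.7069 0.1046 0.5036]
platform ((577.9799194335938, 306.94256591796875), (291.3976135253906, 128.81825256347656), 86.51310729980469)
tray z 0.005384744073869298
```

```bash
cat > tray.py <<'E'
from h import *
np.set_printoptions(suppress=True,precision=4)
for n,(u0,u1,v0,v1) in (("top",(262,345,238,275)),("side",(365,405,240,308))):
    c=cam(n);f=c["frame"].astype(int);m=np.zeros(f.shape[:2],np.uint8)
    d=f[v0:v1,u0:u1];b=d.sum(2)
    m[v0:v1,u0:u1]=((b<330)&(d.max(2)-d.min(2)<25))
    k,l,st,_=cv2.connectedComponentsWithStats(m);i=1+st[1:,4].argmax();m=(l==i)
    v,u=np.nonzero(m);P=onplane(c,np.c_[u,v],.010)[:,:2]*1000
    q=cv2.minAreaRect(P.astype(np.float32));print(n,st[i],q)
    # main body without lugs: line fits
    mu=P.mean(0);w,V=np.linalg.eigh(np.cov((P-mu).T));print("mean",mu,"ang",np.degrees(np.arctan2(*V[:,1])))
    crop(c,u0,u1,v0,v1,7,f"pics/tray_{n}.png")
E
python3 tray.py
```

```text
top [274 250  58  21 979] ((389.080078125, 301.251708984375), (64.47787475585938, 201.85829162597656), 3.370656967163086)
mean [389.4777 300.7775] ang -3.5539629409777533
side [ 372  248   28   54 1231] ((392.8035888671875, 298.3935546875), (65.51878356933594, 200.24331665039062), 3.378264904022217)
mean [391.8642 308.2702] ang -3.215991007286968
```

```bash
cat > go.py <<'E'
import sys
from h import *
from scipy.spatial.transform import Rotation as Ro
def st():
    o=bot.get_obs();q=np.array(o["tool_rot"]);R=Ro.from_quat(q[[1,2,3,0]]).as_matrix()
    return o,R
def go(x,y,z,az=None):
    o,R=st();d=R.T@(np.array([x,y,z])-o["eef_pos"])*1000
    a=np.degrees(np.arctan2(R[1,0],R[0,0]))
    print("t",round(o["t"],2),"pos",np.round(o["eef_pos"],4),"az",round(a,2),"tilt",round(np.degrees(np.arccos(-R[2,2])),2),"F",np.round(o["contact_force"],1),"M",np.round(o["torque"],2),"w",round(o["gripper_width"],3),"q",np.round(o["q"],2))
    print("shift",np.round(d,1),"spin",None if az is None else round((a-az+180)%360-180,1))
if __name__=="__main__":go(*map(float,sys.argv[1:]))
E
python3 go.py .5553 .2112 .30 -3.5
```

```text
t 0.4 pos [0.2477 0.6278 0.2532] az 68.47 tilt 0.01 F [-0.8 -0.8  0.4] M [ 0.03 -0.01  0.06] w 1.001 q [-1.3   0.48  0.02  1.56 -0.01  1.11 -0.08]
shift [-274.7  439.1  -46.8] spin 72.0
```

Call:
step_arm(targets=[[0,0,-30,0,0],[-20,30,-50,6,0],[-40,60,-55,12,0],[-60,95,-55,18,0],[-80,130,-55,24,0],[-100,160,-55,30,0],[-120,190,-55,36,0],[-140,225,-55,42,0],[-160,255,-55,48,0],[-180,290,-55,54,0],[-200,320,-55,60,0],[-220,350,-55,66,0],[-240,385,-55,70,0],[-260,415,-55,72,0],[-270,432,-50,72,0],[-275,439,-47,72,0],[-275,439,-47,72,0],[-275,439,-47,72,0]])

```text
t: 1.9
eef_pos: [0.5544, 0.212, 0.3]
tool_rot: [-0.0, 1.0, -0.03, -0.001]
contact_force: [-0.7, 0.4, -0.1]
gripper_width: 0.999
```

```bash
python3 go.py .5553 .2112 .238 -3.5; python3 - <<'E'
from h import *
c=cam("top");crop(c,260,400,150,280,5,"pics/t2.png")
c=cam("side");crop(c,270,400,110,290,4,"pics/s2.png")
E
```

```text
t 1.9 pos [0.5544 0.212  0.3   ] az -3.49 tilt 0.07 F [-0.7  0.4 -0.1] M [0.03 0.02 0.05] w 0.999 q [-0.82  0.32  0.44  1.73 -0.15  1.13 -0.39]
shift [ 1.   0.8 61.9] spin 0.0
```

View pics/s2.png

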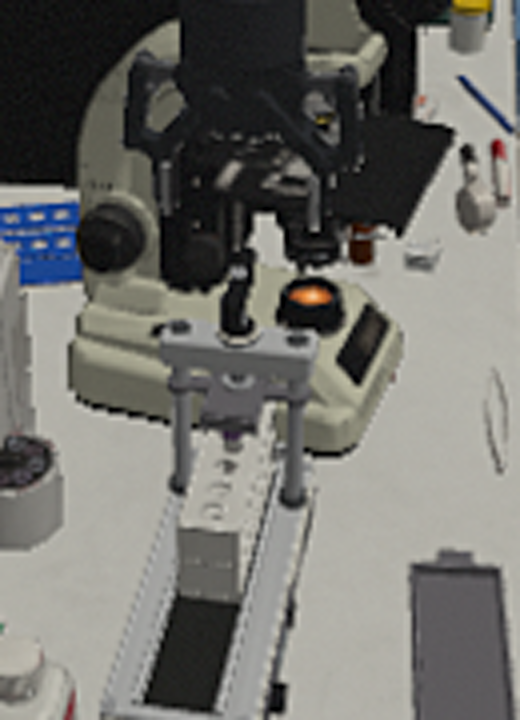

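View pics/t2.png

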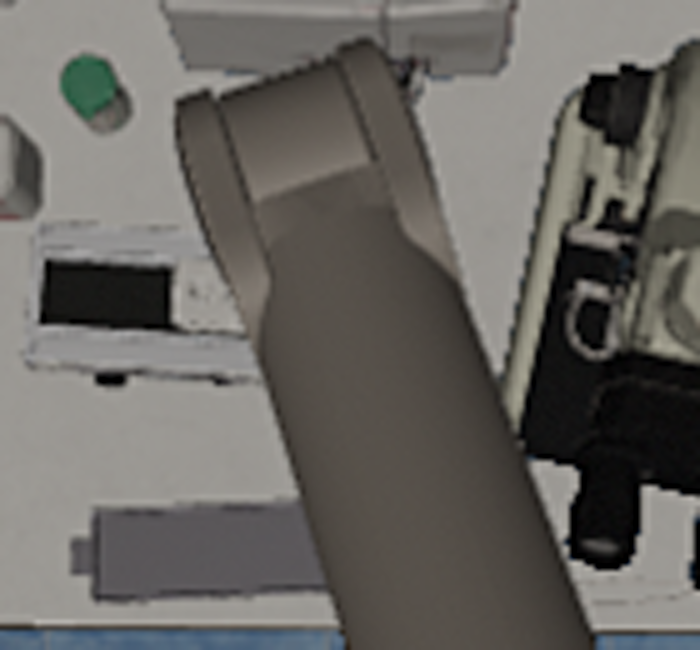

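Call:
step_arm(targets=[[1,1,15,0,0],[1,1,30,0,0],[1,1,45,0,0],[1,1,55,0,0],[1,1,62,0,0],[1,1,62,0,0],[1,1,62,0,0.5],[1,1,62,0,0.7],[1,1,62,0,1],[1,1,62,0,1],[1,1,62,0,1],[1,1,62,0,1],[1,1,62,0,1],[1,1,62,0,1]], newtons=60)

```text
t: 3.17
eef_pos: [0.5561, 0.2099, 0.2387]
tool_rot: [-0.0, 1.0, -0.031, 0.0]
contact_force: [-1.6, 0.1, 3.7]
gripper_width: 0.128
```

```bash
python3 go.py .5553 .2112 .238 -3.5
```

```text
t 3.17 pos [0.5561 0.2099 0.2387] az -3.54 tilt 0.02 F [-1.6  0.1  3.7] M [-0.13  0.44  0.02] w 0.128 q [-0.8   0.38  0.43  1.79 -0.18  1.01 -0.36]
shift [-0.9 -1.2  0.7] spin -0.0
```

Call:
step_arm(targets=[[0,0,0,-3,1],[0,0,0,-5,1],[0,0,0,-7,1],[0,0,0,-8.5,1],[0,0,0,-9.5,1],[0,0,0,-9.5,1]], newtons=100)

```text
t: 3.67
eef_pos: [0.5565, 0.21, 0.2388]
tool_rot: [-0.0, 0.999, 0.052, 0.0]
contact_force: [-1.2, -0.5, 5.9]
gripper_width: 0.124
```

```bash
python3 go.py .5553 .2112 .238 -3.5
```

```text
t 3.67 pos [0.5565 0.21   0.2388] az 5.96 tilt 0.07 F [-1.2 -0.5  5.9] M [-0.08  0.22 -0.4 ] w 0.124 q [-0.77  0.37  0.39  1.79 -0.17  1.01 -0.21]
shift [-1.1 -1.4  0.8] spin 9.5
```

Call:
step_arm(targets=[[0,0,0,-1.5,1],[0,0,0,-1.5,1]])

```text
t: 3.83
eef_pos: [0.5566, 0.21, 0.2388]
tool_rot: [-0.0, 0.998, 0.065, 0.001]
contact_force: [-1.1, -0.2, 6.1]
gripper_width: 0.122
```

```bash
python3 go.py .5553 .2112 .238 -3.5
```

```text
t 3.83 pos [0.5566 0.21   0.2388] az 7.45 tilt 0.07 F [-1.1 -0.2  6.1] M [-0.01  0.22 -0.51] w 0.122 q [-0.76  0.37  0.39  1.79 -0.16  1.01 -0.18]
shift [-1.1 -1.4  0.8] spin 11.0
```

Call:
step_arm(targets=[[0,0,0,-1,1],[0,0,0,-1.5,1],[0,0,0,-1.5,1]])

```text
t: 4.08
eef_pos: [0.5566, 0.2099, 0.2388]
tool_rot: [-0.0, 0.997, 0.077, 0.001]
contact_force: [0.6, 0.2, 5.1]
gripper_width: 0.123
```

```bash
python3 go.py .5553 .2112 .238 -3.5
```

```text
t 4.08 pos [0.5566 0.2099 0.2388] az 8.87 tilt 0.08 F [0.6 0.2 5.1] M [ 0.04  0.14 -0.84] w 0.123 q [-0.76  0.37  0.38  1.79 -0.16  1.01 -0.16]
shift [-1.1 -1.5  0.8] spin 12.4
```

Call:
step_arm(targets=[[0,0,0,0,1],[0,0,0,0,1]])

```text
t: 4.25
eef_pos: [0.5566, 0.21, 0.2388]
tool_rot: [-0.0, 0.997, 0.077, 0.001]
contact_force: [-0.1, 0.2, 5.5]
gripper_width: 0.125
```

```bash
python3 go.py .5553 .2112 .238 -3.5
```

```text
t 4.25 pos [0.5566 0.21   0.2388] az 8.86 tilt 0.08 F [-0.1  0.2  5.5] M [-0.02  0.16 -0.77] w 0.125 q [-0.76  0.37  0.38  1.79 -0.16  1.01 -0.16]
shift [-1.1 -1.4  0.8] spin 12.4
```

Call:
step_arm(targets=[[0,0,0,4,1],[0,0,0,8,1],[0,0,0,12,1],[0,0,0,16,1],[0,0,0,19,1],[0,0,0,21,1],[0,0,0,22,1],[0,0,0,22,1]], newtons=120)

```text
t: 4.92
eef_pos: [0.5557, 0.21, 0.2388]
tool_rot: [0.0, 0.994, -0.114, -0.0]
contact_force: [-3.9, -1.4, 8.2]
gripper_width: 0.116
```

```bash
python3 go.py .5553 .2112 .238 -3.5
```

```text
t 4.92 pos [0.5557 0.21   0.2388] az -13.04 tilt 0.04 F [-3.9 -1.4  8.2] M [-0.25  0.82  0.1 ] w 0.116 q [-0.82  0.38  0.46  1.8  -0.2   1.01 -0.51]
shift [-0.7 -1.1  0.8] spin -9.5
```

Call:
step_arm(targets=[[0,0,0,1,1],[0,0,0,1.5,1],[0,0,0,1.5,1]])

```text
t: 5.17
eef_pos: [0.5557, 0.2101, 0.2388]
tool_rot: [0.0, 0.992, -0.126, -0.0]
contact_force: [-4.8, -0.3, 9.3]
gripper_width: 0.119
```

```bash
python3 go.py .5553 .2112 .238 -3.5
```

```text
t 5.17 pos [0.5557 0.2101 0.2388] az -14.47 tilt 0.04 F [-4.8 -0.3  9.3] M [-0.22  0.8   0.27] w 0.119 q [-0.83  0.38  0.47  1.8  -0.2   1.01 -0.53]
shift [-0.7 -1.   0.8] spin -11.0
```

Call:
step_arm(targets=[[0,0,0,1,1],[0,0,0,1.5,1],[0,0,0,1.5,1]])

```text
t: 5.42
eef_pos: [0.5556, 0.21, 0.2388]
tool_rot: [0.0, 0.99, -0.139, -0.0]
contact_force: [-4.3, -1.0, 8.9]
gripper_width: 0.119
```

```bash
python3 go.py .5553 .2112 .238 -3.5
```

```text
t 5.42 pos [0.5556 0.21   0.2388] az -15.94 tilt 0.05 F [-4.3 -1.   8.9] M [-0.24  0.86  0.48] w 0.119 q [-0.83  0.38  0.47  1.8  -0.2   1.01 -0.56]
shift [-0.6 -1.   0.8] spin -12.4
```

Call:
step_arm(targets=[[0,0,0,1,1],[0,0,0,1,1]])

```text
t: 5.58
eef_pos: [0.5556, 0.21, 0.2388]
tool_rot: [0.0, 0.989, -0.147, -0.0]
contact_force: [-4.2, -1.2, 10.1]
gripper_width: 0.118
```

```bash
python3 go.py .5553 .2112 .238 -3.5
```

```text
t 5.58 pos [0.5556 0.21   0.2388] az -16.95 tilt 0.06 F [-4.2 -1.2 10.1] M [-0.25  0.85  0.56] w 0.118 q [-0.83  0.38  0.48  1.8  -0.2   1.01 -0.57]
shift [-0.6 -1.   0.8] spin -13.4
```

Call:
step_arm(targets=[[0,0,0,1,1],[0,0,0,1,1]])

```text
t: 5.75
eef_pos: [0.5555, 0.2101, 0.2388]
tool_rot: [0.0, 0.988, -0.156, -0.0]
contact_force: [-4.7, -1.7, 9.3]
gripper_width: 0.116
```

```bash
python3 go.py .5553 .2112 .238 -3.5
```

```text
t 5.75 pos [0.5555 0.2101 0.2388] az -17.93 tilt 0.06 F [-4.7 -1.7  9.3] M [-0.27  0.93  0.74] w 0.116 q [-0.84  0.38  0.48  1.8  -0.21  1.01 -0.59]
shift [-0.6 -1.   0.8] spin -14.4
```

Call:
step_arm(targets=[[0,0,0,1,1],[0,0,0,1,1]])

```text
t: 5.92
eef_pos: [0.5555, 0.2101, 0.2388]
tool_rot: [0.0, 0.986, -0.164, -0.0]
contact_force: [-4.3, -1.8, 10.3]
gripper_width: 0.121
```

```bash
python3 go.py .5553 .2112 .238 -3.5
```

```text
t 5.92 pos [0.5555 0.2101 0.2388] az -18.9 tilt 0.07 F [-4.3 -1.8 10.3] M [-0.27  0.98  0.82] w 0.121 q [-0.84  0.39  0.49  1.8  -0.21  1.01 -0.6 ]
shift [-0.5 -1.   0.8] spin -15.4
```

Call:
step_arm(targets=[[0,0,0,1,1],[0,0,0,1,1]])

```text
t: 6.08
eef_pos: [0.5554, 0.2101, 0.2388]
tool_rot: [0.0, 0.985, -0.173, -0.001]
contact_force: [-4.9, -1.6, 9.8]
gripper_width: 0.119
```

```bash
python3 go.py .5553 .2112 .238 -3.5;python3 - <<'E'
from h import *
c=cam("side");crop(c,300,365,170,220,10,"pics/s3.png")
E
```

```text
t 6.08 pos [0.5554 0.2101 0.2388] az -19.89 tilt 0.07 F [-4.9 -1.6  9.8] M [-0.24  0.96  0.91] w 0.119 q [-0.84  0.39  0.49  1.8  -0.21  1.01 -0.62]
shift [-0.5 -1.   0.8] spin -16.4
```

View pics/s3.png

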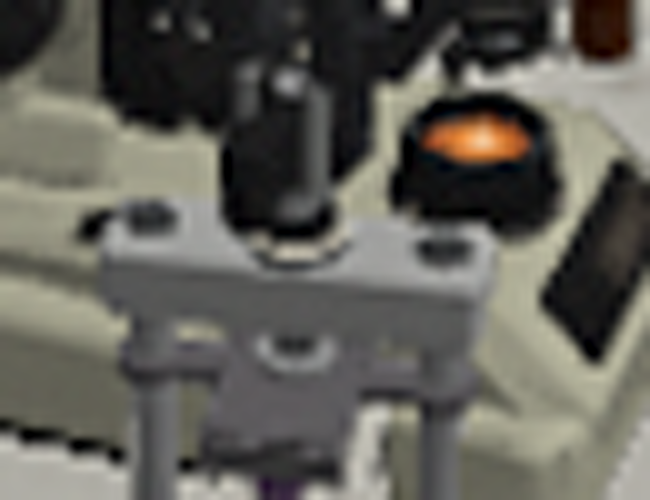

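Call:
step_arm(targets=[[0,0,0,-4,1],[0,0,0,-8,1],[0,0,0,-12,1],[0,0,0,-16,1],[0,0,0,-20,1],[0,0,0,-23,1],[0,0,0,-25.4,1],[0,0,0,-27.4,1],[0,0,0,-27.4,1]])

```text
t: 6.88
eef_pos: [0.5566, 0.21, 0.2388]
tool_rot: [-0.0, 0.998, 0.065, 0.001]
contact_force: [0.3, -0.5, 5.9]
gripper_width: 0.124
```

```bash
python3 go.py .5553 .2112 .238 -3.5
```

```text
t 6.88 pos [0.5566 0.21   0.2388] az 7.45 tilt 0.07 F [ 0.3 -0.5  5.9] M [-0.04  0.18 -0.02] w 0.124 q [-0.76  0.37  0.38  1.79 -0.16  1.01 -0.19]
shift [-1.1 -1.3  0.8] spin 10.9
```

Call:
step_arm(targets=[[0,0,0,-1,1],[0,0,0,-1.5,1],[0,0,0,-1.5,1]])

```text
t: 7.13
eef_pos: [0.5566, 0.21, 0.2389]
tool_rot: [-0.0, 0.997, 0.077, 0.001]
contact_force: [-0.3, -0.2, 5.7]
gripper_width: 0.124
```

```bash
python3 go.py .5553 .2112 .238 -3.5
```

```text
t 7.13 pos [0.5566 0.21   0.2389] az 8.86 tilt 0.07 F [-0.3 -0.2  5.7] M [-0.03  0.15 -0.27] w 0.124 q [-0.76  0.37  0.38  1.79 -0.16  1.01 -0.16]
shift [-1.1 -1.4  0.9] spin 12.4
```

Call:
step_arm(targets=[[0,0,0,-1,1],[0,0,0,-1.5,1],[0,0,0,-1.5,1]])

```text
t: 7.38
eef_pos: [0.5567, 0.21, 0.2389]
tool_rot: [-0.0, 0.996, 0.09, 0.001]
contact_force: [-0.3, 0.1, 5.1]
gripper_width: 0.114
```

```bash
python3 go.py .5553 .2112 .238 -3.5
```

```text
t 7.38 pos [0.5567 0.21   0.2389] az 10.33 tilt 0.08 F [-0.3  0.1  5.1] M [-0.02  0.15 -0.37] w 0.114 q [-0.76  0.37  0.37  1.79 -0.16  1.01 -0.14]
shift [-1.2 -1.4  0.9] spin 13.8
```

Call:
step_arm(targets=[[0,0,0,-1.5,1],[0,0,0,-2.5,1],[0,0,0,-2.5,1]])

```text
t: 7.63
eef_pos: [0.5568, 0.21, 0.2388]
tool_rot: [-0.0, 0.994, 0.112, 0.001]
contact_force: [1.3, 0.6, 6.4]
gripper_width: 0.119
```

```bash
python3 go.py .5553 .2112 .238 -3.5
```

```text
t 7.63 pos [0.5568 0.21   0.2388] az 12.81 tilt 0.1 F [1.3 0.6 6.4] M [ 0.02  0.01 -0.67] w 0.119 q [-0.75  0.37  0.36  1.79 -0.15  1.01 -0.1 ]
shift [-1.2 -1.5  0.8] spin 16.3
```

Call:
step_arm(targets=[[0,0,0,-1.5,1],[0,0,0,-2,1],[0,0,0,-2,1]])

```text
t: 7.88
eef_pos: [0.5569, 0.21, 0.2389]
tool_rot: [-0.0, 0.992, 0.128, 0.001]
contact_force: [0.9, 0.4, 4.0]
gripper_width: 0.117
```

```bash
python3 go.py .5553 .2112 .238 -3.5
```

```text
t 7.88 pos [0.5569 0.21   0.2389] az 14.75 tilt 0.11 F [0.9 0.4 4. ] M [ 0.05 -0.05 -0.89] w 0.117 q [-0.74  0.37  0.36  1.79 -0.15  1.01 -0.07]
shift [-1.2 -1.5  0.9] spin 18.2
```

Call:
step_arm(targets=[[0,0,0,-1,1],[0,0,0,-1,1]])

```text
t: 8.05
eef_pos: [0.5569, 0.21, 0.2389]
tool_rot: [-0.0, 0.991, 0.137, 0.001]
contact_force: [0.6, 0.9, 6.0]
gripper_width: 0.116
```

```bash
python3 go.py .5553 .2112 .238 -3.5
```

```text
t 8.05 pos [0.5569 0.21   0.2389] az 15.75 tilt 0.12 F [0.6 0.9 6. ] M [ 0.1  -0.11 -1.08] w 0.116 q [-0.74  0.37  0.35  1.79 -0.15  1.01 -0.05]
shift [-1.2 -1.6  0.9] spin 19.2
```

Call:
step_arm(targets=[[0,0,0,4,1],[0,0,0,8,1],[0,0,0,12,1],[0,0,0,16,1],[0,0,0,20,1],[0,0,0,24,1],[0,0,0,28,1],[0,0,0,32,1],[0,0,0,34,1],[0,0,0,35.5,1],[0,0,0,35.5,1]])

```text
t: 8.97
eef_pos: [0.5554, 0.2101, 0.2388]
tool_rot: [0.0, 0.985, -0.17, -0.001]
contact_force: [-4.9, -1.4, 9.6]
gripper_width: 0.115
```

```bash
python3 go.py .5553 .2112 .238 -3.5
```

```text
t 8.97 pos [0.5554 0.2101 0.2388] az -19.62 tilt 0.07 F [-4.9 -1.4  9.6] M [-0.26  0.86  0.3 ] w 0.115 q [-0.84  0.39  0.49  1.8  -0.21  1.01 -0.61]
shift [-0.5 -1.   0.8] spin -16.1
```

Call:
step_arm(targets=[[0,0,0,1,1],[0,0,0,2,1],[0,0,0,2,1]])

```text
t: 9.22
eef_pos: [0.5554, 0.2102, 0.2388]
tool_rot: [0.0, 0.982, -0.187, -0.001]
contact_force: [-4.0, -1.2, 9.6]
gripper_width: 0.122
```

```bash
python3 go.py .5553 .2112 .238 -3.5
```

```text
t 9.22 pos [0.5554 0.2102 0.2388] az -21.54 tilt 0.08 F [-4.  -1.2  9.6] M [-0.21  0.86  0.55] w 0.122 q [-0.85  0.39  0.5   1.8  -0.21  1.01 -0.65]
shift [-0.4 -0.9  0.8] spin -18.0
```

Call:
step_arm(targets=[[0,0,0,1,1],[0,0,0,1.5,1],[0,0,0,1.5,1]])

```text
t: 9.47
eef_pos: [0.5553, 0.2102, 0.2388]
tool_rot: [0.0, 0.98, -0.199, -0.001]
contact_force: [-5.7, -1.2, 10.8]
gripper_width: 0.123
```

```bash
python3 go.py .5553 .2112 .238 -3.5
```

```text
t 9.47 pos [0.5553 0.2102 0.2388] az -22.98 tilt 0.08 F [-5.7 -1.2 10.8] M [-0.21  0.96  0.8 ] w 0.123 q [-0.85  0.39  0.5   1.8  -0.22  1.01 -0.67]
shift [-0.4 -0.9  0.8] spin -19.5
```

Call:
step_arm(targets=[[0,0,0,-5,1],[0,0,0,-10,1],[0,0,0,-15,1],[0,0,0,-20,1],[0,0,0,-25,1],[0,0,0,-30,1],[0,0,0,-34,1],[0,0,0,-37,1],[0,0,0,-39,1],[0,0,0,-41,1],[0,0,0,-41,1]])

```text
t: 10.38
eef_pos: [0.557, 0.2101, 0.2389]
tool_rot: [-0.0, 0.988, 0.155, 0.001]
contact_force: [1.8, 0.6, 5.6]
gripper_width: 0.121
```

```bash
python3 go.py .5553 .2112 .238 -3.5
```

```text
t 10.38 pos [0.557  0.2101 0.2389] az 17.85 tilt 0.13 F [1.8 0.6 5.6] M [ 0.13 -0.28 -0.69] w 0.121 q [-0.73  0.37  0.34  1.79 -0.15  1.01 -0.02]
shift [-1.3 -1.6  0.9] spin 21.3
```

Call:
step_arm(targets=[[0,0,0,-0.5,1],[0,0,0,-1,1],[0,0,0,-1,1]])

```text
t: 10.63
eef_pos: [0.557, 0.21, 0.2389]
tool_rot: [-0.0, 0.987, 0.163, 0.001]
contact_force: [2.0, 1.2, 4.4]
gripper_width: 0.12
```

```bash
python3 go.py .5553 .2112 .238 -3.5
```

```text
t 10.63 pos [0.557  0.21   0.2389] az 18.73 tilt 0.13 F [2.  1.2 4.4] M [ 0.09 -0.34 -0.87] w 0.12 q [-0.73  0.37  0.34  1.79 -0.14  1.01 -0.01]
shift [-1.3 -1.6  0.9] spin 22.2
```

Call:
step_arm(targets=[[0,0,0,5,1],[0,0,0,10,1],[0,0,0,15,1],[0,0,0,20,1],[0,0,0,25,1],[0,0,0,30,1],[0,0,0,35,1],[0,0,0,40,1],[0,0,0,43,1],[0,0,0,45,1],[0,0,0,45,1]])

```text
t: 11.55
eef_pos: [0.5552, 0.2102, 0.2388]
tool_rot: [0.001, 0.974, -0.225, -0.001]
contact_force: [-5.6, -2.4, 12.2]
gripper_width: 0.12
```

```bash
python3 go.py .5553 .2112 .238 -3.5
```

```text
t 11.55 pos [0.5552 0.2102 0.2388] az -26.0 tilt 0.11 F [-5.6 -2.4 12.2] M [-0.32  0.92  1.39] w 0.12 q [-0.86  0.39  0.51  1.8  -0.22  1.01 -0.72]
shift [-0.4 -0.9  0.8] spin -22.5
```

Call:
step_arm(targets=[[0,0,0,-5,1],[0,0,0,-10,1],[0,0,0,-15,1],[0,0,0,-20,1],[0,0,0,-25,1],[0,0,0,-30,1],[0,0,0,-35,1],[0,0,0,-39,1],[0,0,0,-42,1],[0,0,0,-44.7,1],[0,0,0,-44.7,1]])

```text
t: 12.47
eef_pos: [0.557, 0.2101, 0.2388]
tool_rot: [-0.0, 0.987, 0.162, 0.001]
contact_force: [2.6, -0.4, 6.1]
gripper_width: 0.118
```

```bash
python3 go.py .5553 .2112 .238 -3.5
```

```text
t 12.47 pos [0.557  0.2101 0.2388] az 18.66 tilt 0.13 F [ 2.6 -0.4  6.1] M [ 0.   -0.4   0.13] w 0.118 q [-0.73  0.37  0.34  1.79 -0.14  1.01 -0.01]
shift [-1.2 -1.6  0.8] spin 22.2
```

Call:
step_arm(targets=[[0,0,0,-5,1],[0,0,0,-10,1],[0,0,0,-15,1],[0,0,0,-20,1],[0,0,0,-25,1],[0,0,0,-30,1],[0,0,0,-35,1],[0,0,0,-40,1],[0,0,0,-45,1],[0,0,0,-50,1],[0,0,0,-55,1],[0,0,0,-60,1],[0,0,0,-60,1]], newtons=80)

```text
t: 13.55
eef_pos: [0.5585, 0.212, 0.2389]
tool_rot: [0.001, 0.773, 0.635, 0.003]
contact_force: [9.6, 5.5, -1.6]
gripper_width: 0.118
```

```bash
python3 go.py .5553 .2112 .238 -3.5
```

```text
t 13.55 pos [0.5585 0.212  0.2389] az 78.82 tilt 0.39 F [ 9.6  5.5 -1.6] M [ 0.93 -1.68  0.05] w 0.118 q [-0.57  0.36  0.13  1.77 -0.05  1.    0.96]
shift [-1.4 -3.   0.9] spin 82.3
```

Call:
step_arm(targets=[[0.7,0.8,0,-5,1],[1.4,1.6,0,-10,1],[2,2.2,0,-15,1],[2.2,2,0,-20,1],[2.4,1.8,0,-25,1],[2.6,1.6,0,-30,1],[2.7,1.4,0,-35,1],[2.8,1.2,0,-40,1],[2.9,1,0,-45,1],[3,0.9,0,-50,1],[3.1,0.8,0,-55,1],[3.2,0.7,0,-60,1],[3.3,0.5,0,-65,1],[3.4,0.4,0,-70,1],[3.5,0.2,0,-75,1],[3.6,0,0,-80,1],[3.6,0,0,-85,1],[3.6,0,0,-85,1]])

```text
t: 15.05
eef_pos: [0.5569, 0.2153, 0.2388]
tool_rot: [0.0, 0.14, 0.99, 0.001]
contact_force: [0.8, 3.8, 6.1]
gripper_width: 0.12
```

```bash
python3 go.py .5553 .2112 .238 -3.5
```

```text
t 15.05 pos [0.5569 0.2153 0.2388] az 163.85 tilt 0.13 F [0.8 3.8 6.1] M [ 0.6  -0.13  0.12] w 0.12 q [-0.34  0.37 -0.16  1.76  0.07  1.02  2.33]
shift [ 0.4 -4.4  0.8] spin 167.3
```

Call:
step_arm(targets=[[0,0,0,0,0.7],[0,0,0,0,0.3],[0,0,0,0,0],[0,0,0,0,0],[0,0,0,0,0],[0,0,0,0,0],[0,0,-15,0,0],[0,0,-35,0,0],[0,0,-60,0,0],[0,0,-80,7,0],[0,0,-80,14,0],[0,0,-80,21,0]])

```text
t: 16.05
eef_pos: [0.5575, 0.2137, 0.3201]
tool_rot: [0.001, 0.324, 0.946, 0.001]
contact_force: [-1.3, -0.5, -0.2]
gripper_width: 0.996
```

```bash
python3 go.py .5609 .3012 .30 -3.4;python3 - <<'E'
from h import *
c=cam("side");crop(c,280,400,150,310,5,"pics/s4.png")
E
```

```text
t 16.05 pos [0.5575 0.2137 0.3201] az 142.2 tilt 0.18 F [-1.3 -0.5 -0.2] M [ 0.01  0.01 -0.01] w 0.996 q [-0.39  0.3  -0.1   1.67  0.03  1.18  1.98]
shift [51.  71.2 20.2] spin 145.6
```

View pics/s4.png

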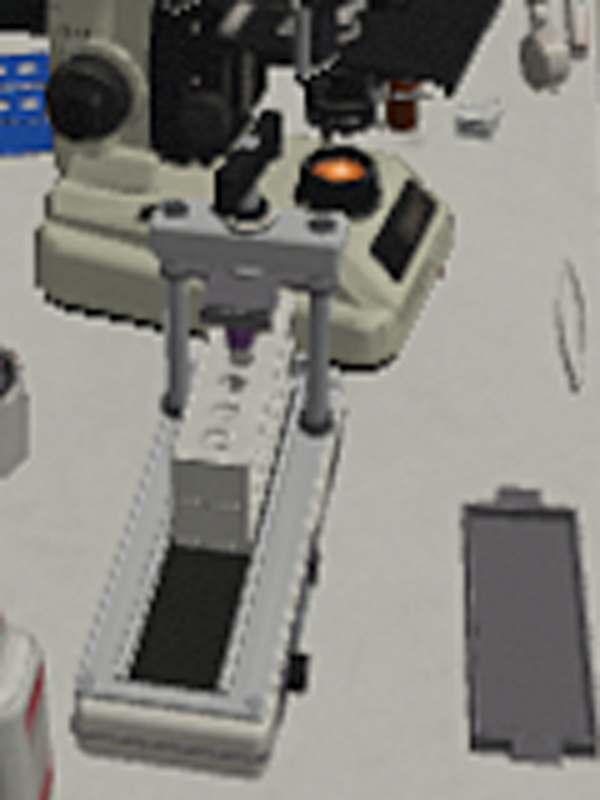

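Call:
step_arm(targets=[[5,7,0,7,0],[10,15,0,14,0],[16,23,0,21,0],[22,31,0,28,0],[28,39,0,35,0],[34,47,0,42,0],[40,55,5,49,0],[46,63,10,56,0],[51,71,15,63,0],[51,71,20,70,0],[51,71,20,77,0],[51,71,20,84,0],[51,71,20,91,0],[51,71,20,98,0],[51,71,20,105,0],[51,71,20,112,0],[51,71,20,119,0],[51,71,20,126,0],[51,71,20,133,0],[51,71,20,140,0]], newtons=40)

```text
t: 17.77
eef_pos: [0.5593, 0.3007, 0.2979]
tool_rot: [0.0, 1.0, 0.021, -0.0]
contact_force: [0.4, -0.8, 0.1]
gripper_width: 1.0
```

Call:
step_arm(targets=[[0,0,0,5.6,0],[0,0,0,5.6,0],[0,0,0,5.6,0]])

```text
t: 18.02
eef_pos: [0.5593, 0.3009, 0.298]
tool_rot: [0.0, 1.0, -0.024, -0.0]
contact_force: [0.8, -0.7, 0.5]
gripper_width: 1.001
```

```bash
python3 go.py .5609 .3012 .109 -3.4
```

```text
t 18.02 pos [0.5593 0.3009 0.298 ] az -2.75 tilt 0.03 F [ 0.8 -0.7  0.5] M [ 0.01 -0.02  0.01] w 1.001 q [-0.84  0.38  0.33  1.62 -0.13  1.16 -0.52]
shift [  1.7  -0.5 189. ] spin 0.6
```

Call:
step_arm(targets=[[1.5,-0.5,25,0.6,0],[1.5,-0.5,50,0.6,0],[1.5,-0.5,75,0.6,0],[1.5,-0.5,100,0.6,0],[1.5,-0.5,120,0.6,0],[1.5,-0.5,140,0.6,0],[1.5,-0.5,158,0.6,0],[1.5,-0.5,172,0.6,0],[1.5,-0.5,182,0.6,0],[1.5,-0.5,189,0.6,0],[1.5,-0.5,189,0.6,0]])

```text
t: 18.93
eef_pos: [0.5603, 0.3009, 0.108]
tool_rot: [0.001, 1.0, -0.031, -0.001]
contact_force: [-0.1, -0.3, -0.2]
gripper_width: 1.0
```

```bash
python3 go.py .5609 .3012 .109 -3.4;python3 - <<'E'
from h import *
c=cam("side");crop(c,280,400,150,310,5,"pics/s5.png")
E
```

```text
t 18.93 pos [0.5603 0.3009 0.108 ] az -3.53 tilt 0.13 F [-0.1 -0.3 -0.2] M [-0.02  0.02 -0.03] w 1.0 q [-0.79  0.59  0.27  1.78 -0.21  0.8  -0.47]
shift [ 0.5 -0.3 -1. ] spin -0.1
```

View pics/s5.png

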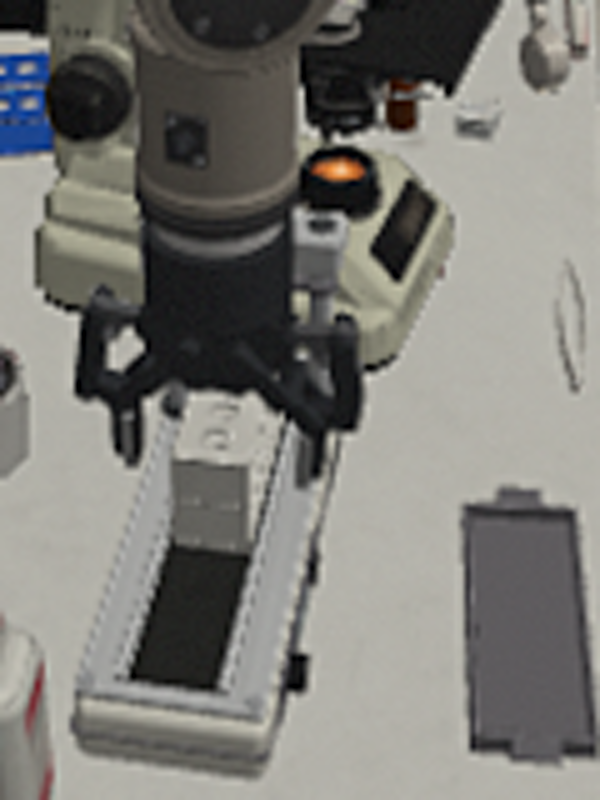

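Call:
step_arm(targets=[[0.5,0,0,0,0.2],[0.5,0,0,0,0.4],[0.5,0,0,0,0.6],[0.5,0,0,0,1],[0.5,0,0,0,1],[0.5,0,0,0,1],[0.5,0,0,0,1]], newtons=30)

```text
t: 19.57
eef_pos: [0.5619, 0.3015, 0.1102]
tool_rot: [-0.0, 0.999, -0.032, 0.0]
contact_force: [-0.7, -0.4, 6.1]
gripper_width: 0.483
```

```bash
python3 go.py .5668 .4008 .108 -3.4
```

```text
t 19.57 pos [0.5619 0.3015 0.1102] az -3.63 tilt 0.07 F [-0.7 -0.4  6.1] M [-0.04  0.23 -0.01] w 0.483 q [-0.79  0.59  0.27  1.78 -0.21  0.8  -0.48]
shift [ -1.4 -99.4   2.3] spin -0.2
```

Call:
step_arm(targets=[[0,-4,-1,0,1],[0,-10,-1,0,1],[0,-17,-1,0,1],[0,-24,-1,0,1],[0,-31,-1,0,1],[0,-38,-1,0,1],[0,-45,-1,0,1],[0,-52,-1,0,1],[0,-59,-1,0,1],[0,-66,-1,0,1],[0,-73,-1,0,1],[0,-80,-1,0,1],[0,-86,-1,0,1],[0,-92,-1,0,1],[0,-96,-1,0,1],[0,-99,-1,0,1],[0,-100,-1,0,1],[0,-100,-1,0,1]])

```text
t: 21.07
eef_pos: [0.5677, 0.4016, 0.1103]
tool_rot: [-0.0, 1.0, -0.032, 0.0]
contact_force: [0.6, 1.1, 0.4]
gripper_width: 0.485
```

```bash
python3 go.py .5668 .4008 .108 -3.4;python3 - <<'E'
from h import *
c=cam("side");crop(c,280,400,150,310,5,"pics/s6.png")
E
```

```text
t 21.07 pos [0.5677 0.4016 0.1103] az -3.62 tilt 0.04 F [0.6 1.1 0.4] M [ 0.18 -0.03  0.  ] w 0.485 q [-0.89  0.67  0.27  1.63 -0.22  0.88 -0.6 ]
shift [-0.9  0.9  2.3] spin -0.2
```

View pics/s6.png

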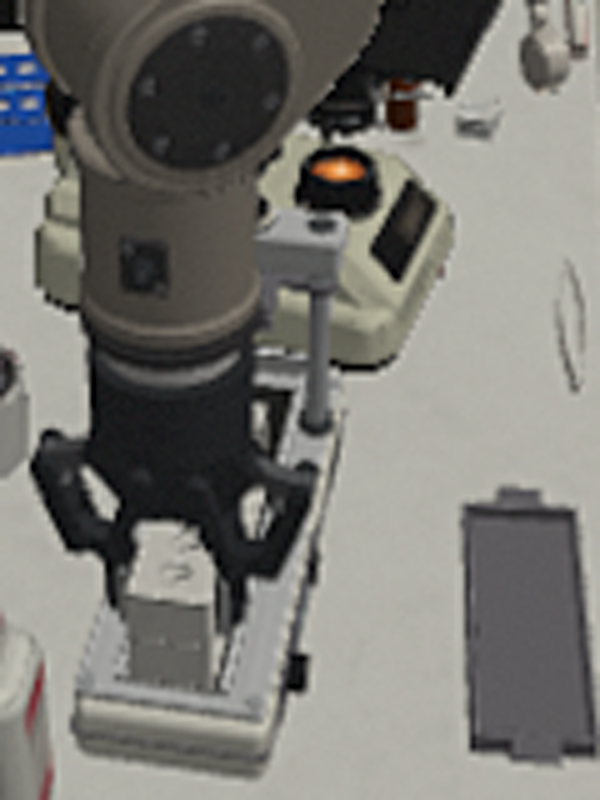

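Call:
step_arm(targets=[[0,0,0,0,0.4],[0,0,0,0,0.25],[0,0,0,0,0.1],[0,0,0,0,0.1],[0,0,0,0,0.1],[0,0,-8,0,0],[0,0,-20,0,0],[0,0,-40,0,0],[0,0,-65,0,0],[0,0,-95,0,0],[0,0,-125,0,0],[0,0,-150,0,0],[0,0,-150,0,0]])

```text
t: 22.2
eef_pos: [0.5707, 0.4024, 0.2685]
tool_rot: [-0.004, 0.999, -0.032, 0.004]
contact_force: [0.4, 0.2, 0.8]
gripper_width: 1.0
```

```bash
python3 go.py .5645 .3462 .108 -3.4;python3 - <<'E'
from h import *
c=cam("side");crop(c,280,400,150,310,5,"pics/s7.png")
E
```

```text
t 22.2 pos [0.5707 0.4024 0.2685] az -3.67 tilt 0.66 F [0.4 0.2 0.8] M [-0.03  0.   -0.03] w 1.0 q [-0.92  0.51  0.32  1.5  -0.17  1.14 -0.63]
shift [ -3.9  57.7 160.1] spin -0.3
```

View pics/s7.png

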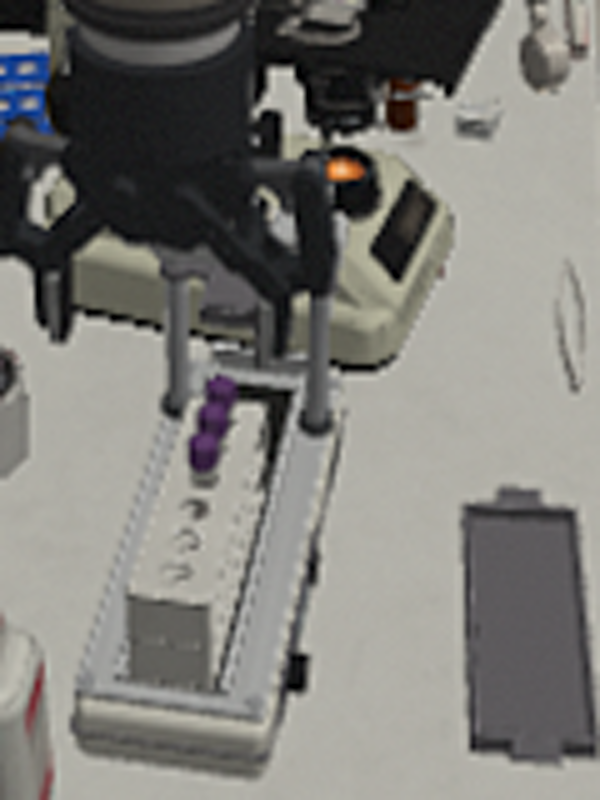

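```bash
python3 - <<'E'
from h import *
s=cam("side");S=lambda p:(np.array(p,float)+.5)/5-.5+np.array((280,150))
q=onplane(s,S([(128,596),(210,605)]),.123)
print(q,q.mean(0)[:2]-75e-3*np.array([.059,.998]))
print(onplane(s,S([(128,682),(206,690)]),.060))
print("caps",onplane(s,S([(203,438),(212,407),(221,381)]),.148))
y=np.array([.059,.998]);print("expected caps",[np.array([.5636,.3462])-k*y for k in(.0115,.0345,.0575)])
E
```

```text
[[0.58835595 0.42107271 0.123     ]
 [0.54882197 0.42200933 0.123     ]] [0.56416396 0.34669102]
[[0.59091381 0.41841768 0.06      ]
 [0.55182254 0.4186974  0.06      ]]
caps [[0.56444248 0.33175597 0.148     ]
 [0.56319354 0.30724856 0.148     ]
 [0.56135839 0.28586486 0.148     ]]
expected caps [array([0.5629215, 0.334723 ]), array([0.5615645, 0.311769 ]), array([0.5602075, 0.288815 ])]
```

Call:
step_arm(targets=[[-1,15,10,0,0],[-2,35,20,0,0],[-4,55,35,0,0],[-4,59,55,0,0],[-4,59,75,0,0],[-4,59,75,0,0],[-4,59,75,0,0]])

```text
t: 22.88
eef_pos: [0.559, 0.342, 0.1839]
tool_rot: [0.001, 0.999, -0.032, -0.001]
contact_force: [-0.5, -0.2, -0.3]
gripper_width: 1.0
```

```bash
python3 go.py .5645 .344 .109 -3.5
```

```text
t 22.88 pos [0.559  0.342  0.1839] az -3.62 tilt 0.21 F [-0.5 -0.2 -0.3] M [0.01 0.04 0.08] w 1.0 q [-0.86  0.53  0.31  1.68 -0.19  0.96 -0.55]
shift [ 5.6 -2.5 74.9] spin -0.1
```

Call:
step_arm(targets=[[4,-2,5,0,0],[5.5,-2.5,20,0,0],[5.5,-2.5,37,0,0],[5.5,-2.5,52,0,0],[5.5,-2.5,64,0,0],[5.5,-2.5,72,0,0],[5.5,-2.5,75,0,0],[5.5,-2.5,75,0,0],[5.5,-2.5,75,0,0]])

```text
t: 23.63
eef_pos: [0.5662, 0.3448, 0.111]
tool_rot: [-0.0, 0.999, -0.032, 0.0]
contact_force: [-1.0, 0.0, 0.2]
gripper_width: 1.003
```

```bash
python3 go.py .5645 .344 .109 -3.5
```

```text
t 23.63 pos [0.5662 0.3448 0.111 ] az -3.63 tilt 0.06 F [-1.   0.   0.2] M [ 0.01 -0.03 -0.01] w 1.003 q [-0.84  0.62  0.28  1.71 -0.22  0.84 -0.53]
shift [-1.7  1.   2. ] spin -0.1
```

Close with a small correction.

Call:
step_arm(targets=[[-1,0,1.5,0,0.1],[-1.5,0,1.5,0,0.3],[-1.5,0,1.5,0,0.45],[-1.5,0,1.5,0,0.6],[-1.5,0,1.5,0,1],[-1.5,0,1.5,0,1],[-1.5,0,1.5,0,1],[-1.5,0,1.5,0,1]], newtons=50)

```text
t: 24.3
eef_pos: [0.5644, 0.3448, 0.1094]
tool_rot: [-0.0, 0.999, -0.032, 0.0]
contact_force: [-2.0, -0.9, 5.5]
gripper_width: 0.479
```

```bash
python3 go.py .3905 .3005 .16 3.3
```

```text
t 24.3 pos [0.5644 0.3448 0.1094] az -3.63 tilt 0.04 F [-2.  -0.9  5.5] M [-0.11  0.42 -0.03] w 0.479 q [-0.84  0.62  0.28  1.72 -0.22  0.83 -0.53]
shift [-170.7   55.2  -50.7] spin -6.9
```

Call:
step_arm(targets=[[0,0,-4,0,1],[0,0,-10,0,1],[0,0,-18,0,1],[0,0,-26,0,1],[0,0,-34,0,1],[0,0,-42,0,1],[0,0,-48,0,1],[0,0,-50,0,1],[0,0,-50,0,1]])

```text
t: 25.05
eef_pos: [0.5646, 0.3448, 0.1597]
tool_rot: [-0.0, 0.999, -0.032, 0.001]
contact_force: [-0.0, -0.2, -2.6]
gripper_width: 0.475
```

```bash
python3 go.py .3905 .299 .16 3.3;python3 - <<'E'
from h import *
c=cam("side");crop(c,280,400,150,310,5,"pics/s8.png")
E
```

```text
t 25.05 pos [0.5646 0.3448 0.1597] az -3.64 tilt 0.08 F [-0.  -0.2 -2.6] M [ 0.11 -0.06 -0.  ] w 0.475 q [-0.85  0.56  0.3   1.69 -0.2   0.92 -0.54]
shift [-170.9   56.8   -0.5] spin -6.9
```

View pics/s8.png

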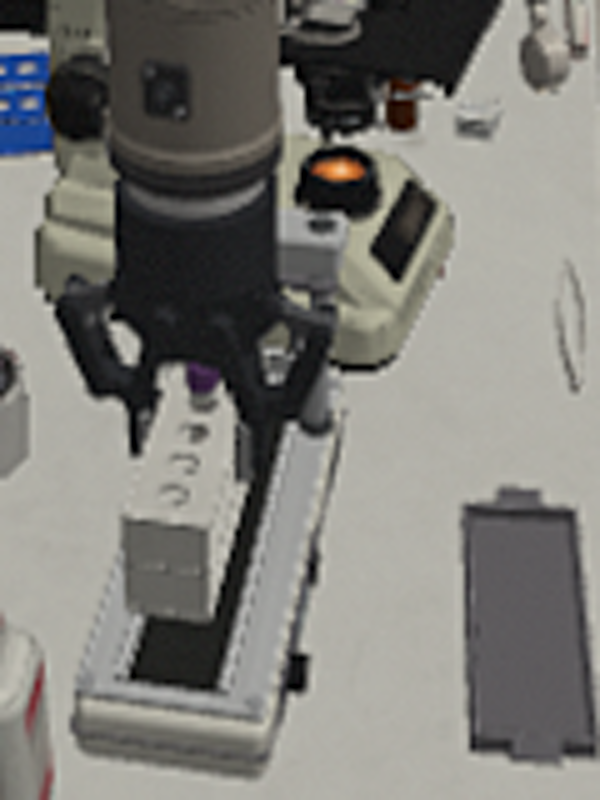

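Call:
step_arm(targets=[[-3,0,0,0,1],[-9,0,0,0,1],[-18,0,0,0,1],[-28,0,0,0,1],[-38,0,0,0,1],[-48,0,0,0,1],[-58,0,0,0,1],[-68,0,0,0,1],[-78,0,0,0,1],[-88,0,0,0,1],[-98,0,0,0,1],[-108,2,0,-0.5,1],[-118,7,0,-1,1],[-128,14,0,-2,1],[-138,22,0,-3,1],[-147,30,0,-4,1],[-155,38,0,-5,1],[-162,46,0,-6,1],[-167,52,0,-6.7,1],[-170,56,0,-6.9,1]])

```text
t: 26.77
eef_pos: [0.3903, 0.2987, 0.1588]
tool_rot: [0.0, 1.0, 0.029, -0.0]
contact_force: [0.6, -0.5, -1.3]
gripper_width: 0.48
```

Call:
step_arm(targets=[[-0.5,0.5,0,0,1],[-0.5,0.5,0,0,1],[-0.5,0.5,0,0,1]])

```text
t: 27.02
eef_pos: [0.391, 0.2994, 0.159]
tool_rot: [-0.0, 1.0, 0.028, 0.0]
contact_force: [0.1, -0.2, -0.7]
gripper_width: 0.473
```

```bash
python3 go.py .3905 .299 .055 3.3;python3 - <<'E'
from h import *
c=cam("side");crop(c,320,440,150,310,5,"pics/s9.png")
c=cam("top");crop(c,230,370,170,290,5,"pics/t9.png")
E
```

```text
t 27.02 pos [0.391  0.2994 0.159 ] az 3.26 tilt 0.05 F [ 0.1 -0.2 -0.7] M [ 0.   -0.    0.01] w 0.473 q [-1.01  0.31  0.27  2.09 -0.12  0.76 -0.61]
shift [ -0.6   0.5 104. ] spin -0.0
```

View pics/s9.png

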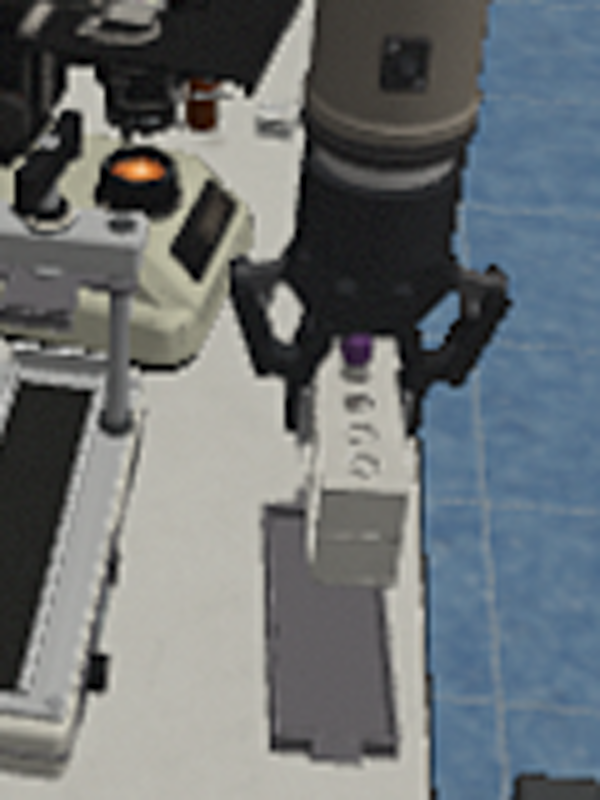

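View pics/t9.png

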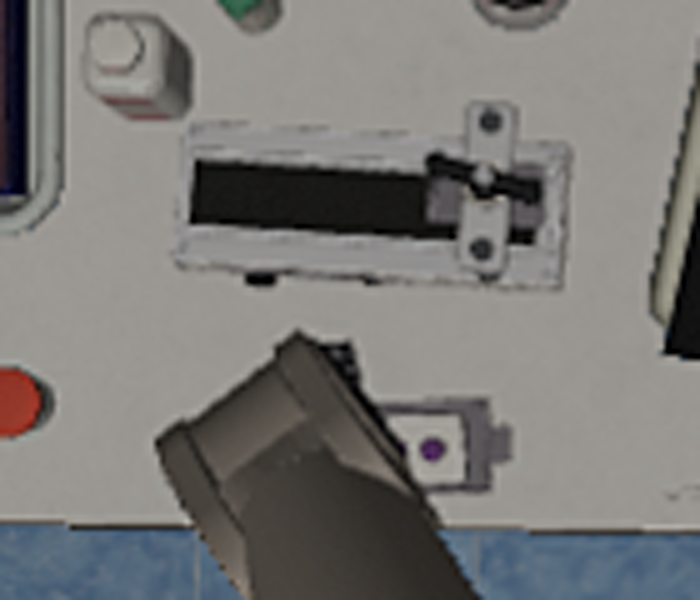

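```bash
python3 - <<'E'
from h import *
t=cam("top");T=lambda p:(np.array(p,float)+.5)/5-.5+np.array((230,170))
s=cam("side");S=lambda p:(np.array(p,float)+.5)/5-.5+np.array((320,150))
print("rack -y end",onplane(t,T([(467,412),(465,488)]),.173))
print("rack +y end",onplane(s,S([(312,487),(409,492)]),.173),onplane(s,S([(310,575),(392,585)]),.110))
a=np.radians(3.4);ty=np.array([-np.sin(a),np.cos(a)]);c=np.array([.3905,.3005])
print("expected ends",c-.075*ty,c+.075*ty)
print("tray -y end",onplane(t,T([(488,400),(492,490)]),.014), "exp",c-.088*ty)
E
```

```text
rack -y end [[0.41592857 0.22276833 0.173     ]
 [0.36909818 0.22355286 0.173     ]]
rack +y end [[0.41152733 0.37685533 0.173     ]
 [0.3665108  0.37469351 0.173     ]] [[0.4075676  0.37083742 0.11      ]
 [0.36786734 0.37273747 0.11      ]]
expected ends [0.39494798 0.22563201] [0.38605202 0.37536799]
tray -y end [[0.42618088 0.21459914 0.014     ]
 [0.36382259 0.21128167 0.014     ]] exp [0.39571896 0.2126549 ]
```

Call:
step_arm(targets=[[0,0,6,0,1],[0,0,16,0,1],[0,0,27,0,1],[0,0,38,0,1],[0,0,49,0,1],[0,0,60,0,1],[0,0,70,0,1],[0,0,78,0,1],[0,0,85,0,1],[0,0,90,0,1],[0,0,94,0,1],[0,0,97,0,1],[0,0,99,0,1],[0,0,100,0,1],[0,0,100,0,1]])

```text
t: 28.47
eef_pos: [0.3906, 0.2991, 0.0588]
tool_rot: [-0.0, 1.0, 0.029, 0.0]
contact_force: [-0.6, -0.3, -1.2]
gripper_width: 0.48
```

```bash
python3 go.py .3905 .299 .0534 3.3;python3 - <<'E'
from h import *
c=cam("side");crop(c,320,440,190,330,5,"pics/s10.png")
E
```

```text
t 28.47 pos [0.3906 0.2991 0.0588] az 3.27 tilt 0.01 F [-0.6 -0.3 -1.2] M [ 0.05  0.01 -0.01] w 0.48 q [-0.95  0.48  0.21  2.14 -0.19  0.53 -0.54]
shift [-0.1  0.1  5.4] spin -0.0
```

View pics/s10.png

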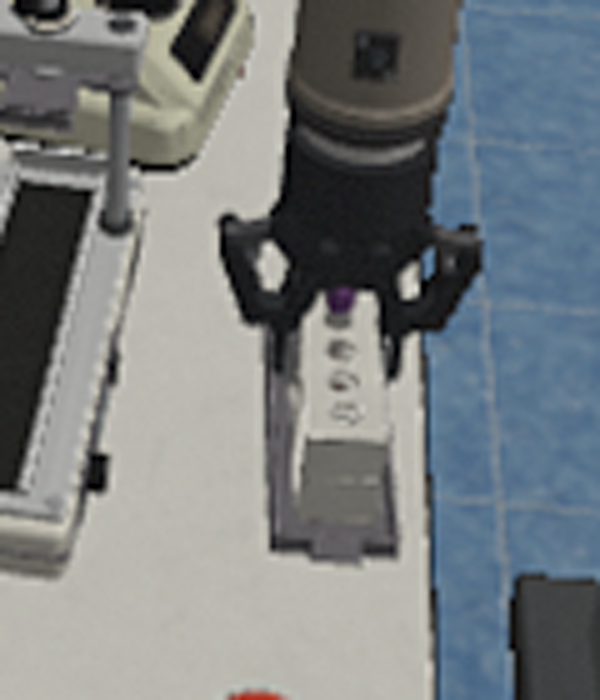

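Call:
step_arm(targets=[[0.7,0,0.5,0,1],[1.4,0,1.5,0,1],[1.5,0,2.5,0,1],[1.5,0,3.2,0,1],[1.5,0,3.9,0,1],[1.5,0,4.5,0,1],[1.5,0,5,0,1],[1.5,0,5,0,1]])

```text
t: 29.18
eef_pos: [0.392, 0.2991, 0.0537]
tool_rot: [0.0, 1.0, 0.029, -0.0]
contact_force: [-0.3, 0.6, -2.1]
gripper_width: 0.478
```

```bash
python3 go.py .3905 .299 .0534 3.3
```

```text
t 29.18 pos [0.392  0.2991 0.0537] az 3.27 tilt 0.01 F [-0.3  0.6 -2.1] M [ 0.   -0.01 -0.02] w 0.478 q [-0.95  0.49  0.21  2.14 -0.2   0.52 -0.53]
shift [-1.5 -0.   0.3] spin -0.0
```

Not yet touching; continue in 0.5 mm steps.

Call:
step_arm(targets=[[0,0,0.4,0,1],[0,0,0.8,0,1],[0,0,0.8,0,1]])

```text
t: 29.43
eef_pos: [0.3921, 0.2991, 0.0533]
tool_rot: [-0.0, 1.0, 0.028, -0.0]
contact_force: [-1.9, -1.5, 3.7]
gripper_width: 0.478
```

```bash
python3 go.py .3905 .299 .0534 3.3
```

```text
t 29.43 pos [0.3921 0.2991 0.0533] az 3.26 tilt 0.01 F [-1.9 -1.5  3.7] M [-0.17  0.25 -0.  ] w 0.478 q [-0.95  0.49  0.21  2.14 -0.2   0.52 -0.53]
shift [-1.6 -0.  -0.1] spin -0.0
```

Call:
step_arm(targets=[[0,0,0.4,0,1],[0,0,0.8,0,1],[0,0,0.8,0,1]])

```text
t: 29.68
eef_pos: [0.3921, 0.2991, 0.0533]
tool_rot: [-0.0, 1.0, 0.028, -0.0]
contact_force: [-3.4, -2.8, 15.7]
gripper_width: 0.479
```

```bash
python3 go.py .3905 .299 .0534 3.3
```

```text
t 29.68 pos [0.3921 0.2991 0.0533] az 3.26 tilt 0.03 F [-3.4 -2.8 15.7] M [-0.59  0.76  0.03] w 0.479 q [-0.95  0.49  0.21  2.14 -0.2   0.52 -0.53]
shift [-1.6  0.  -0.1] spin -0.0
```

Call:
step_arm(targets=[[0,0,-0.8,0,1],[0,0,-0.8,0,0.4],[0,0,-0.8,0,0.25],[0,0,-0.8,0,0.1],[0,0,-0.8,0,0.1],[0,0,-0.8,0,0.1],[0,0,-8,0,0.05],[0,0,-20,0,0],[0,0,-38,0,0],[0,0,-60,0,0],[0,0,-90,0,0],[0,0,-120,0,0],[0,0,-150,0,0],[0,0,-180,0,0],[0,0,-200,0,0],[0,0,-200,0,0]])

```text
t: 31.02
eef_pos: [0.394, 0.3004, 0.2571]
tool_rot: [-0.003, 1.0, 0.028, 0.003]
contact_force: [0.6, 0.1, 0.8]
gripper_width: 0.998
```

```bash
python3 go.py .42 .44 .28 3.3;python3 - <<'E'
from h import *
c=cam("side");crop(c,270,410,180,330,5,"pics/s11.png")
c=cam("top");crop(c,220,370,150,280,5,"pics/t11.png")
E
```

```text
t 31.02 pos [0.394  0.3004 0.2571] az 3.23 tilt 0.47 F [0.6 0.1 0.8] M [ 0.06  0.01 -0.03] w 0.998 q [-1.04  0.17  0.3   1.99 -0.06  0.98 -0.66]
shift [  34.  -138.   -21.9] spin -0.1
```

View pics/s11.png

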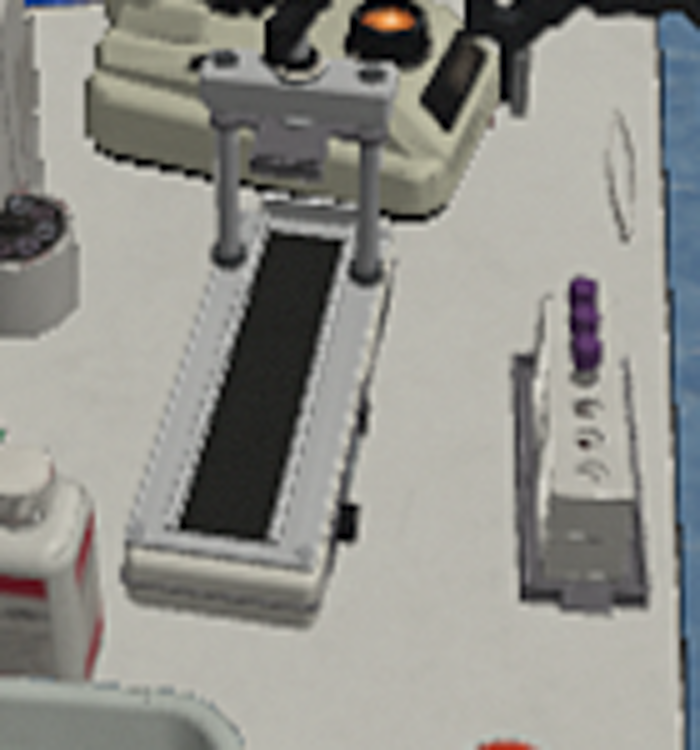

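Call:
step_arm(targets=[[5,-20,-20,0,0],[10,-45,-22,0,0],[16,-75,-22,0,0],[22,-105,-22,0,0],[28,-135,-22,0,0],[34,-165,-22,0,0],[34,-190,-22,0,0],[34,-200,-22,0,0],[34,-200,-22,0,0],[34,-200,-22,0,0]])

```text
t: 31.95
eef_pos: [0.4144, 0.4994, 0.2727]
tool_rot: [0.001, 1.0, 0.029, -0.001]
contact_force: [-0.1, -1.4, -0.4]
gripper_width: 1.0
```

```bash
python3 - <<'E'
from h import *
c=cam("top");crop(c,220,370,150,280,5,"pics/t12.png")
W=world(c);np.set_printoptions(suppress=True,linewidth=200)
print((W[248:272:2,276:336:4,2]*1000).round())
o=bot.get_obs();print(o["t"],o["contact_force"],np.abs(o["joint_vel"]).max())
E
```

```text
[[-2. -2.  0. -4.  4. -4.  3.  5. -1.  1. -3.  2. -1.  5.  3.]
 [ 2.  8. -2. -3.  1.  0.  2. 14. 17. 16. 17. 16. 11.  2.  1.]
 [-2. 18. 12.  5.  1. -3.  5.  9.  6.  3.  4.  4.  4.  1.  2.]
 [ 3.  2. 72. 63. 70. 65. 65. 71. 69. 65. 73. 66. 24.  0. -4.]
 [ 3. 65. 69. 71. 67. 67. 70. 67. 65. 65. 69. 71. 41. 20.  5.]
 [14. 64. 69. 72. 11. 73. 63. 93. 69. 89. 98. 89. 40. 12.  7.]
 [19. 66. 10. 67. 10. 65. 10. 95. 68. 93. 72. 91. 53. 14. 18.]
 [14. 64. 38. 71. 34. 67. 66. 70. 69. 68. 73. 71. 49. 11. -3.]
 [10. 68. 67. 73. 67. 69. 65. 63. 71. 65. 67. 71. 64. 14.  5.]
 [-2. 67. 70. 68. 63.  7.  5.  4.  8.  6.  5.  5.  0. 13.  7.]
 [ 3.  9.  4. 11.  4.  4. 15. 16. 20. 18. 13. 11.  2. -2. -4.]
 [ 2. 15.  4. -0. -4.  4.  0.  0. -3. -1. -0. -2.  7.  6.  3.]]
32.0 [-0.25907674 -0.35789403  0.25250329] 0.018626047289811584
```

View pics/t12.png

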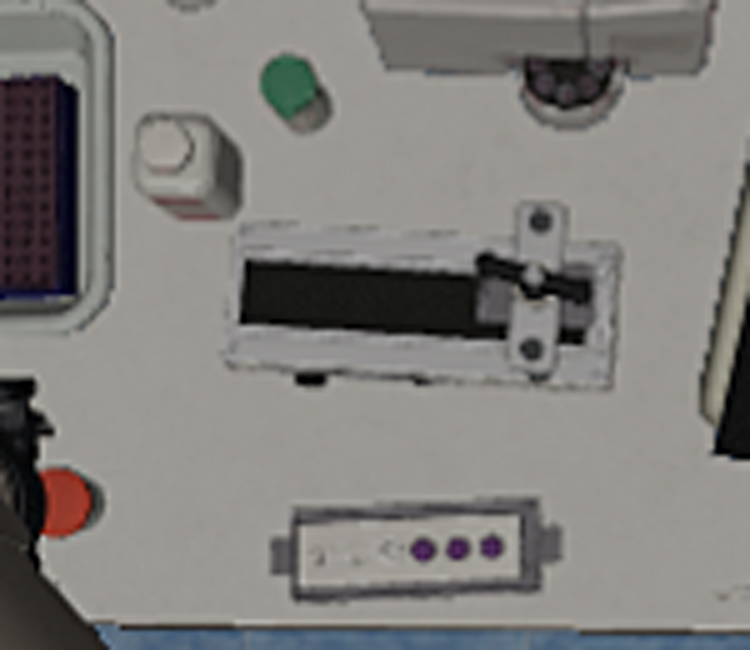

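```bash
python3 -c "
from station import bot
print(bot.hand_in())"
```

```text
the job is handed in; nothing more can be done
None
```

The job is done and handed in at about 32 s of the 72 s allowed. The rack is standing in the loading tray with its three tubes, and the knob is left unscrewed.

**What I did**
- I rocked the knob through six alternating arcs until it broke free, then unscrewed it to about 167° (2.9 rad).
- I drew the rack out 100 mm by its empty end, let go of it on the platform, and took it again round its middle. I lifted it about 50 mm, carried it across level and set it down in the tray.

**What the last checks showed**
- **Rack:** it stands inside the tray walls. Its top plate reads about 67 mm above the bench from end to end, as it should when flat on the tray floor. All three purple caps are in place, at about 91–98 mm (expected 92 mm).
- **Knob and clamp:** the T-bar was still unscrewed in the last top picture. I judged the clamp plate's height from the knob angle and the pictures and did not measure it. The rack slid out with about 1 N of side force showing after the pull.
- **Other things on the bench:** the cup, canister and reagent bottle looked unmoved in the last pictures, as did the forceps as far as they were in view. The gripper was touching nothing.

**What disagreed**
- The wrist moment never dropped visibly as each stop gave way, so I judged each one by the stop's shift on the next swing. The last stop was pressed harder than planned (about 1.4 N m).
- My grip on the bar was about 2 mm off its axis, which gave up to 11 N of side force during the unscrewing.
- The rack was pressed on the tray floor with about 16 N for a moment at contact, and I eased off before letting go.

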